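Post an empty ink cartridge through the returns box flap

ROBOT

A 6-joint arm with a two-finger parallel gripper is mounted at the origin on the work surface. World frame = base frame: x ahead of the robot, y to its left, z up, the work surface at z = 0. Lengths are in m, angles in rad, forces in N, time in s.
With the tool pointing down it reaches from about 0.275 to 0.725 m from the base axis. Payload 15.9 kg.
Tool frame: the origin (TCP) lies at the very end of the fingers, on their centre line; the grasp point (between the pads) lies 19 mm behind it (ctrl.grip_point_offset is the distance from the TCP to the grasp point, in m); z points along the fingers, y is the direction in which the jaws open and shut (so a half turn about z gives the same grasp; the last joint's range is limited). The gripper opens to 85 mm and grips with 20 to 120 N. Pads are 22 mm wide; open, the fingers measure 114 mm over their backs; the gripper's body (76 mm by 85 mm) begins 54 mm behind the grasp point. The pads swing forward as they close: fully open they stand 13 mm farther back than shut.
Start: joints at [1.254, 0.213, -0.034, 1.323, 0, 1.571], TCP at [0.156, 0.475, 0.231] pointing down, gripper open.
Joint ranges: [-2.98, 2.98], [-0.74, 1.72], [-1.14, 1.35], [-2.1, 2.04], [-1.57, 1.44], [-3.14, 3.14]. Speed limits (rad/s): [1.89, 1.89, 2.39, 2.57, 3.14, 3.14].

INTERFACE

Orientations are given as a unit quaternion [x, y, z, w].
In Python, from workcell import get_state, eyes, ctrl gives the robot as it stands. The module is installed in compiled form; this text tells all that it offers.
- The arm moves only by the shell command python3 -m creep 'ROWS'. ROWS is JSON, a list of rows, each a list of 3 entries, a list of its own where there are three numbers: the shift along the tool's x, y, z in m, then the turn about the tool's z in degrees, then the opening in per cent of the stroke, from 0 (shut) to 100 (fully open). In form: [[[x, y, z], spin, gripper], ...]. A call has 1 to 12 rows; each row shifts and turns the commanded pose from where the row before left it, along the tool's axes as they then stand; what a row does not reach is not made up. A row lasts 1/10 s, in which the tool goes at most 50 mm and 8.59 degrees, less where a joint would pass 70% of its speed; a pose out of reach is approached as far as the arm can. A call is refused whole if a number of a shift passes 0.05 or a number of a turn 8.59, either way. A call with a gripper value outside its range is refused whole. The fingers move at their own pace and stop on an object; the grip force is fixed at half the most. Time passes only in rows, so rows that do not move let the fingers close. It gives the time, the measured TCP pose, the force and the opening at its end, in the units of the state.
- get_state(): the state, without advancing time (a new reading comes with each control period).
- eyes.capture(name): name is "scene" or "top"; returns the picture (420x560x3 uint8, red, green, blue); there is no depth.
- eyes.calibration(name): a dict with "fx", "fy", "cx", "cy" (pixels), "R" (3x3) and "t" (3): a world point X has camera coordinates R X + t. Camera axes: x right, y down, z forward; pixel columns grow to the right and rows downward; lengths in m; the calibration is good to about 2 mm. A picture is of the moment at which its call begins. calibration takes no time and is no camera call.
- ctrl.hand_in(): hands the job in, once; it reports no verdict.
The state is a dict: "clock": time; "joint_pos": joint angles; "joint_vel": joint speeds; "joint_torque": joint torques, N m; "ee_pos": TCP position; "tool_rot": TCP orientation; "wrist_force": force on the tool from outside, world axes, zero at the start; "ft_torque": the same for the moment, N m; "width": opening from 0.0 (shut) to 1.0 (fully open).
Only numpy, scipy, OpenCV 4.12 (cv2) and the standard library are available. Lean on these libraries where they do the work, as an engineer would, in place of code of your own. Each camera call takes 0.05 s, during which the arm holds its last target.

TASK

Put the empty magenta ink cartridge on the loading ledge of the blue returns box and push it right through the sprung orange flap, so that it drops to the floor of the box and the flap snaps shut behind it. Leave the other cartridges, the tubs, the cup and the spatula where they are.

Things in the scene. Friction and masses are not known exactly. Their poses are not given: they have to be found in the camera images.
- returns_box: Fixed blue box, roof of steel bars, 130 mm high, 100 mm wide. Origin: on the table below the flap's hinge line, mid-width; x into the box, y left, z up. A ledge stands before it. Front wall at x -6 to 0 mm, its opening 66 mm wide, z 50 to 114 mm, lintel above to z 130. Inside: floor at z 6 mm, 88 mm wide, back wall at x 160 mm. Fingers can follow the cartridge in only under the lintel, tilted.
- ledge_mid (a point): Middle of the loading ledge's flat steel top, at x -73, z 50 mm in the box's frame (same axes). The ledge is solid, reaches from x -146 to +2 mm and has guide rails 10 mm high along both sides, 66 mm apart.
- sill_edge (a point): Middle of the ledge's inner edge, at x +2, z 50 mm in the box's frame, where the floor drops away to z 6 mm. A cartridge whose tail still rests on this edge does not fall: push until its tail passes it.
- flap (a joint): Orange flap, 62 mm wide, 58 mm long, 4 mm thick, hung from a hinge at z 114 mm in the box's frame; angle in rad, 0 shut (hanging upright, its lip 4 mm over the ledge), grows as it swings into the box, at most 1.45. A spring shuts it: about 2 N at the lip to start it, about 5 N when wide open.
- flap_lip (a point): Middle of the flap's lower edge; it moves with the flap
- empty_cartridge: The empty ink cartridge, loose, about 0.18 kg: white plastic block 110 mm long (x), 48 mm wide (y), 42 mm high, with a magenta band and, in the middle of its +x end, a magenta round spout 24 mm across that stands out 12 mm. Origin: centre of the block's underside; z up. Its -x end is flat.
- cartridge_mid (a point): Centre of the empty cartridge's block, 21 mm above its underside
- blue_cartridge: A full cartridge of the same shape with a blue band, loose, 0.45 kg; leave it alone
- yellow_cartridge: A full cartridge of the same shape with a yellow band, loose, 0.45 kg; leave it alone
- red_tub: Closed red ink tub, 84 mm across, 95 mm high, origin under its centre; leave it alone
- blue_tub: Closed blue ink tub, 84 mm across, 95 mm high, origin under its centre; leave it alone
- mix_cup: Black mixing cup, 90 mm across the rim, 100 mm high, origin under its centre; leave it alone
- ink_spatula: Ink spatula, 200 mm long along its x, lying on the table; leave it alone
Mind the look-alikes: they are no part of the job. What is shaped like the empty_cartridge but green or turquoise is not meant.

How it is judged:
By the outcome, as a careful person would: the job done as asked, in the order asked, and still so for the second after the job is handed in, with the robot touching nothing.
It also fails if it takes over 58 s, if anything falls off the work surface, if the arm or the gripper's body presses on something with over 40 N, if the wrist force passes 120 N, or if a joint passes its speed limit or range.

## Working session

There is one attempt and no reset: what is moved stays moved. The work goes in short steps, Python scripts to look and compute and a shell command to move; the robot and the scene stay as the last step left them, time stands still between calls to the robot, and variables do not carry over. Pictures are saved under pics/ and viewed, and the job is handed in when it is done.

```bash
mkdir -p pics; python3 - <<'E'
from workcell import get_state, eyes, ctrl
import cv2
for n in ("scene","top"):
    cv2.imwrite(f"pics/{n}0.png",eyes.capture(n)[:,:,::-1])
    c=eyes.calibration(n);print(n,c)
s=get_state();print(s, ctrl.grip_point_offset)
E
```

```text
scene {'fx': 467.9994944549632, 'fy': 467.9994944549632, 'cx': 283.33036651092726, 'cy': 212.12435641746572, 'R': array([[ 0.7143636 ,  0.69975016,  0.00586156],
       [ 0.41728695, -0.41924747, -0.80628975],
       [-0.56174394,  0.57843   , -0.59149174]]), 't': array([-0.44376401, -0.10792433,  1.57240504])}
top {'fx': 398.24292237052083, 'fy': 398.24292237052083, 'cx': 273.56501081120246, 'cy': 213.72625020398462, 'R': array([[-0.00268776, -0.99994853,  0.00978375],
       [-0.99746345,  0.00198491, -0.07115286],
       [ 0.07112978, -0.00995017, -0.99741744]]), 't': array([0.07362419, 0.5315617 , 1.20224503])}
{'clock': 0.1, 'joint_pos': array([ 1.25402107e+00,  2.13303563e-01, -3.49527607e-02,  1.32351401e+00,
        2.70004864e-07,  1.57082724e+00]), 'joint_vel': array([-0.00042351, -0.00154468,  0.00219184,  0.00037907,  0.00041286,
       -0.0014637 ]), 'joint_torque': array([ 1.37373257e-05, -6.87248111e+01,  4.87809384e+01,  1.21350278e-02,
       -4.78805578e-05, -1.13221475e-05]), 'ee_pos': array([0.15565985, 0.47484177, 0.23088464]), 'tool_rot': array([ 1.57741466e-01,  9.87480325e-01, -4.80885988e-04, -7.69388576e-05]), 'wrist_force': array([-0.52533089,  0.09669065, -0.71436451]), 'ft_torque': array([-0.03503912, -0.03390287, -0.00014483]), 'width': 1.0032356998615988} 0.0187
```

View pics/scene0.png

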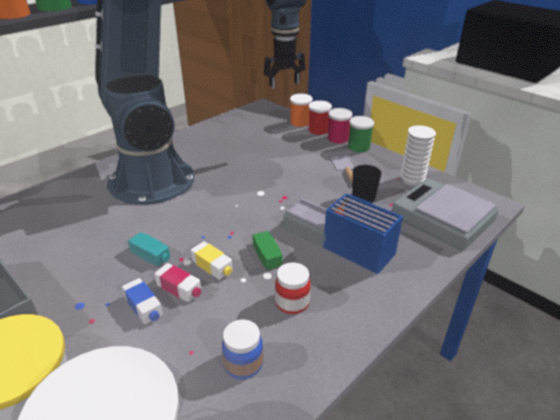

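View pics/top0.png

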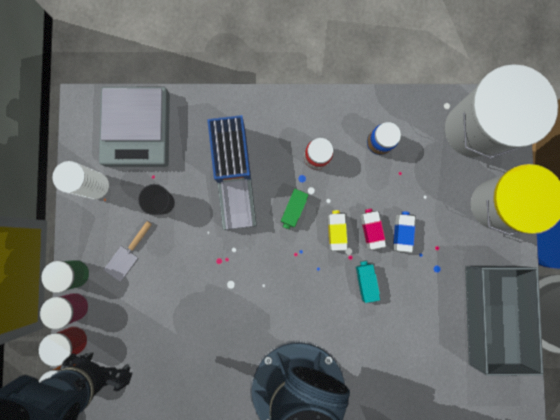

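The top view has world +x up and +y left. The magenta cartridge is at about (374,229) with its spout toward the robot, at about (377,246). The box is at (229,147) with its ledge at (238,205). Next I'll zoom in and measure.

```bash
python3 - <<'E'
import cv2
t=cv2.imread("pics/top0.png");s=cv2.imread("pics/scene0.png")
cv2.imwrite("pics/c1.png",cv2.resize(t[105:245,190:330],None,fx=4,fy=4,interpolation=cv2.INTER_CUBIC))
cv2.imwrite("pics/c2.png",cv2.resize(t[195:265,320:430],None,fx=7,fy=7,interpolation=cv2.INTER_CUBIC))
cv2.imwrite("pics/c3.png",cv2.resize(s[180:280,270:410],None,fx=5,fy=5,interpolation=cv2.INTER_CUBIC))
cv2.imwrite("pics/c4.png",cv2.resize(s[0:100,230:340],None,fx=5,fy=5,interpolation=cv2.INTER_CUBIC))
E
```

```text
(no output)
```

View pics/c1.png

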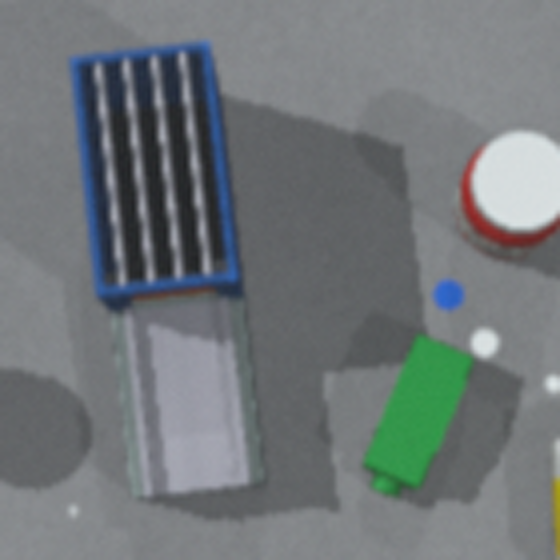

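View pics/c2.png

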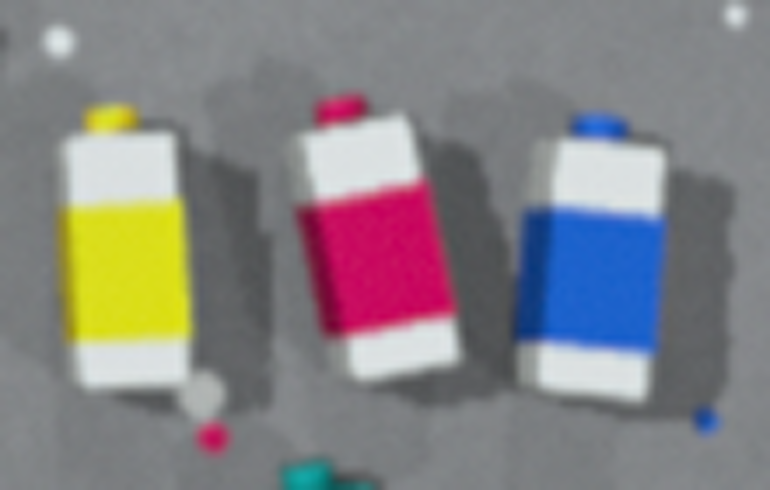

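View pics/c3.png

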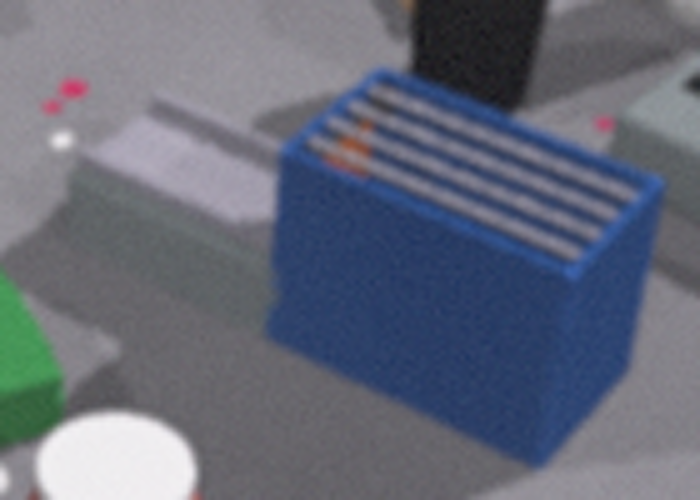

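View pics/c4.png

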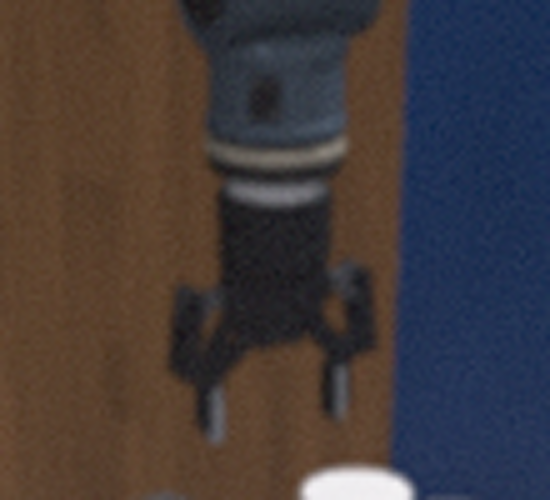

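The zoom shows the spout is actually on the far (+x) side, at pixel (368.6,210.4), so no half turn is needed. Next I'll fit the poses.

```bash
cat > h.py <<'E'
import numpy as np, cv2
from workcell import get_state, eyes, ctrl
C={n:eyes.calibration(n) for n in("scene","top")}
def proj(n,P):
    c=C[n];X=np.atleast_2d(P)@c["R"].T+c["t"]
    return np.c_[c["fx"]*X[:,0]/X[:,2]+c["cx"],c["fy"]*X[:,1]/X[:,2]+c["cy"]]
def T(p,P):
    P=np.atleast_2d(np.asarray(P,float));c,s=np.cos(p[2]),np.sin(p[2])
    return np.c_[p[0]+c*P[:,0]-s*P[:,1],p[1]+s*P[:,0]+c*P[:,1],P[:,2]]
def pix2w(n,uv,z):
    c=C[n];d=c["R"].T@np.array([(uv[0]-c["cx"])/c["fx"],(uv[1]-c["cy"])/c["fy"],1]);o=-c["R"].T@c["t"]
    return o+d*(z-o[2])/d[2]
def cart(p,z0=0):
    b=[[x,y,z] for x in(-.055,.055) for y in(-.024,.024) for z in(0,.042)]
    a=np.linspace(0,6.28,16); s=[[x,.012*np.cos(q),.021+.012*np.sin(q)] for x in(.055,.067) for q in a]
    B=T(p,b);S=T(p,s);B[:,2]+=z0;S[:,2]+=z0
    return B,S
def tool():
    from scipy.spatial.transform import Rotation as Ro
    s=get_state();return s,Ro.from_quat(s["tool_rot"]).as_matrix()
E
cat > fit.py <<'E'
from h import *
from scipy.optimize import minimize,least_squares
def mask(n,im,c0,r=26):
    f=im.astype(float);mx,mn=f.max(2),f.min(2)
    R,G,B=f[...,0],f[...,1],f[...,2]
    m=((R-G>50)&(B-G>5)&(R>90))|((mn>150))|((mn>118)&(mx-mn<14)&False)
    m=m.astype(np.uint8)
    yy,xx=np.mgrid[:420,:560]; m[(xx-c0[0])**2+(yy-c0[1])**2>r*r]=0
    k,l,st,ce=cv2.connectedComponentsWithStats(m,connectivity=4)
    i=1+np.argmax(st[1:,4]);return (l==i).astype(np.uint8),st[i],ce[i]
ims={n:cv2.imread(f"pics/{n}0.png")[:,:,::-1] for n in C}
cen={"top":(374,229),"scene":(179,282)}
M={n:mask(n,ims[n],cen[n]) for n in C}
for n in M: print(n,M[n][1:])
G={n:cv2.GaussianBlur(M[n][0].astype(float),(0,0),1.0) for n in M}
def ren(n,p):
    m=np.zeros((420,560),np.uint8)
    for q in cart(p):
        h=cv2.convexHull((proj(n,q)*16).astype(np.int32));cv2.fillConvexPoly(m,h,1,shift=4)
    return m
def cost(p,ns=("top","scene")):
    return sum(((cv2.GaussianBlur(ren(n,p).astype(float),(0,0),1.0)-G[n])**2).sum() for n in ns)
w=pix2w("top",cen["top"],.03);p0=[w[0],w[1],.2]
for ns in(("top",),("scene",),("top","scene")):
    r=minimize(lambda q:cost([q[0]/10,q[1]/10,q[2]],ns),[p0[0]*10,p0[1]*10,.2],method="Nelder-Mead",options=dict(initial_simplex=np.array([p0[0]*10,p0[1]*10,.2])+np.array([[0,0,0],[.1,0,0],[0,.1,0],[0,0,.2]])))
    pc=[r.x[0]/10,r.x[1]/10,r.x[2]];print(ns,np.round(pc,4),r.fun)
# box
k=np.array
tp=[((-.006,.05,.13),(100,303)),((-.006,-.05,.13),(240,290)),((.166,.05,.13),(70,58)),((.166,-.05,.13),(210,42))]
sp=[((-.006,-.05,.13),(290,150)),((-.006,.05,.13),(380,70)),((.166,.05,.13),(660,180)),((.166,-.05,.13),(575,272)),((-.006,-.05,0),(268,338)),((.166,-.05,0),(540,465))]
tq=np.array([[190+u/4,105+v/4] for _,(u,v) in tp]);sq=np.array([[270+u/5,180+v/5] for _,(u,v) in sp])
def res(p,a=1,b=1): return np.r_[a*(proj("top",T(p,[x for x,_ in tp]))-tq).ravel(),b*(proj("scene",T(p,[x for x,_ in sp]))-sq).ravel()]
for a,b in((1,0),(0,1),(1,1)):
    r=least_squares(res,[.55,.1,0],args=(a,b));print(np.round(r.x,4),np.round(r.fun,1))
pb=r.x
print("ledge front mid top view",pix2w("top",(190+200/4,105+490/4),.055), T(pb,[[-.146,0,.055]]))
for n in C:
    m=ims[n][:,:,::-1].copy();m=cv2.resize(m,None,fx=4,fy=4,interpolation=cv2.INTER_CUBIC)
    for q in cart(pc): cv2.polylines(m,[cv2.convexHull(((proj(n,q)+.5)*4).astype(np.int32))],True,(0,255,0),1)
    for z0,z1 in((0,.13),):
        b=T(pb,[[x,y,z] for x in(-.006,.166) for y in(-.05,.05) for z in(0,.13)])
        cv2.polylines(m,[cv2.convexHull(((proj(n,b)+.5)*4).astype(np.int32))],True,(0,255,255),1)
    L=T(pb,[[-.146,-.033,.05],[.002,-.033,.05],[.002,.033,.05],[-.146,.033,.05]])
    cv2.polylines(m,[((proj(n,L)+.5)*4).astype(np.int32)],True,(0,255,255),1)
    x,y={"top":(200,110),"scene":(120,175)}[n]
    m=m[y*4:(y+148)*4,x*4:(x+ (230 if n=="top" else 290))*4]
    cv2.imwrite(f"pics/fit_{n}.png",cv2.resize(m,None,fx=min(1,790/m.shape[1]),fy=min(1,790/m.shape[1]),interpolation=cv2.INTER_AREA))
E
python3 fit.py
```

```text
scene (array([ 155,  263,   46,   38, 1057], dtype=int32), array([177.67833491, 280.94985809]))
top (array([363, 208,  23,  41, 675], dtype=int32), array([373.17925926, 229.32740741]))
('top',) [ 0.4807 -0.2314  0.1659] 42.11905747643483
('scene',) [ 0.4776 -0.2284  0.1441] 62.94313946720667
('top', 'scene') [ 0.4799 -0.2307  0.1586] 119.70942855154742
[0.6296 0.1896 0.1196] [-0.5 -0.4 -0.  -1.4  0.2  1.   0.3  0.9 -0.  -0.  -0.  -0.  -0.  -0.
 -0.   0.  -0.  -0.  -0.   0. ]
[0.6362 0.1927 0.1218] [-0.  -0.  -0.  -0.  -0.  -0.  -0.  -0.  -2.  -0.5 -0.  -1.4  1.6 -0.4
  0.3  0.6 -0.5 -0.2  0.6  1. ]
[0.6338 0.1915 0.1242] [-1.2 -1.8 -0.7 -3.  -0.7 -0.3 -0.6 -0.6 -3.  -0.7 -1.  -1.6  0.5 -0.7
 -0.6  0.3 -1.4 -0.3 -0.3  0.7]
ledge front mid top view [0.48840316 0.17234685 0.055     ] [[0.48892659 0.1733805  0.055     ]]
```

View pics/fit_top.png

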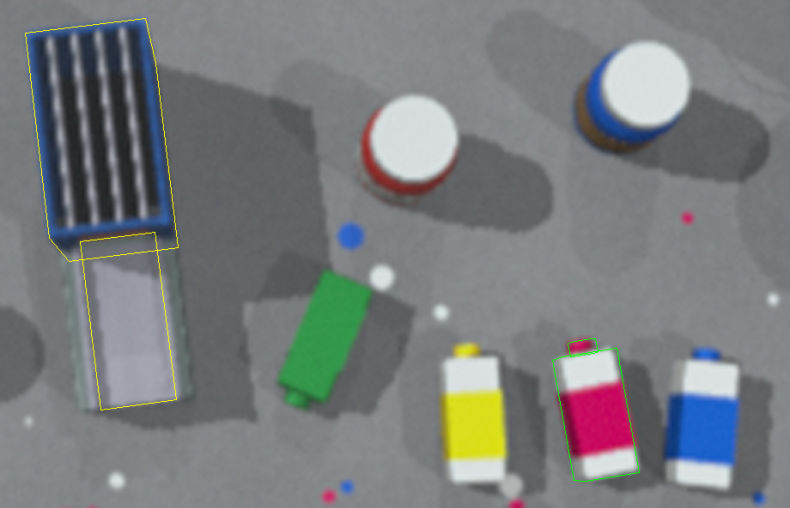

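View pics/fit_scene.png

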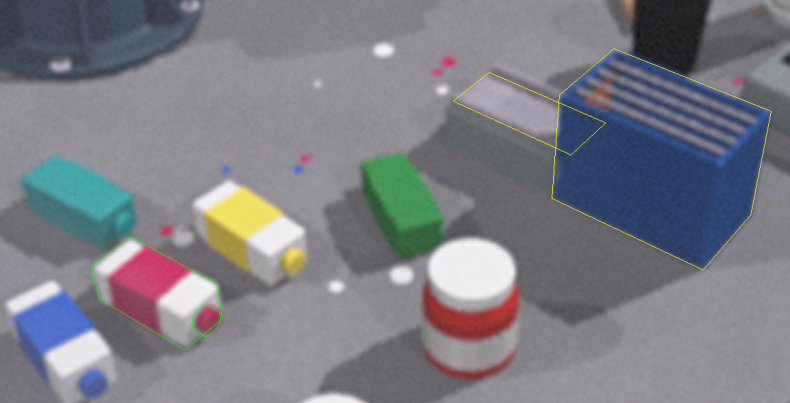

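Both fits agree with the pictures to within about 3 mm. First I'll move over the clear middle of the table at height.

```bash
python3 -m creep '[[[-0.027,-0.0305,-0.003],0,100],[[-0.027,-0.0305,-0.003],0,100],[[-0.027,-0.0305,-0.003],0,100],[[-0.027,-0.0305,-0.003],0,100],[[-0.027,-0.0305,-0.003],0,100],[[-0.027,-0.0305,-0.003],0,100],[[-0.027,-0.0305,-0.003],0,100],[[-0.027,-0.0305,-0.003],0,100],[[-0.027,-0.0305,-0.003],0,100]]'; python3 -c "
from h import *
s,R=tool();print(s['joint_pos'],R.round(3))"
```

```text
clock: 1.0
ee_pos: [0.3013, 0.137, 0.2584]
tool_rot: [0.158, 0.988, 0.0, 0.0]
wrist_force: [1.2, 0.6, 0.0]
width: 1.005
[ 4.26761254e-01 -1.39449752e-01 -3.34378054e-01  1.37570984e+00
  3.85618346e-06  7.43226751e-01] [[-0.95   0.311  0.   ]
 [ 0.311  0.95   0.   ]
 [-0.     0.    -1.   ]]
```

```bash
python3 -m creep '[[[-0.027,-0.0305,0],0,100],[[-0.027,-0.0305,0],0,100],[[-0.027,-0.0305,0],0,100],[[-0.027,-0.0305,0],0,100],[[-0.027,-0.0305,0],0,100],[[-0.027,-0.0305,0],0,100],[[-0.027,-0.0305,0],0,100],[[-0.027,-0.0305,0],-7,100],[[0,0,0],-7,100],[[0,0,0],-7,100],[[0,0,0],-6.5,100]]'; python3 -c "
from h import *
s,R=tool();print(s['joint_pos'],R.round(3))"
```

```text
clock: 2.1
ee_pos: [0.4302, -0.1609, 0.2579]
tool_rot: [-0.084, 0.997, 0.0, -0.0]
wrist_force: [0.1, -0.3, 0.8]
width: 0.999
[-3.57929776e-01  1.26690849e-01 -7.16798195e-02  1.37347307e+00
  8.89345327e-06 -5.25289145e-01] [[-0.986 -0.167 -0.001]
 [-0.167  0.986  0.   ]
 [ 0.001  0.001 -1.   ]]
```

Now a test in free air: does the tool tilt at the edge of the reach?

```bash
python3 -m creep '[[[-0.05,0,0],0,100],[[-0.05,0,0],0,100],[[-0.05,0,0],0,100],[[-0.05,0,0],0,100],[[-0.05,0,0],0,100],[[-0.05,0,0],0,100],[[-0.05,0,0],0,100]]'; python3 -c "
from h import *
s,R=tool();print(s['joint_pos'],R.round(3))"
```

```text
clock: 2.8
ee_pos: [0.7144, -0.1166, 0.2624]
tool_rot: [-0.082, 0.997, 0.0, -0.001]
wrist_force: [0.1, 0.1, 0.7]
width: 0.998
[-1.61838205e-01  8.04621732e-01  9.88923280e-01  1.75631866e+00
  1.16080548e-04 -3.25823407e-01] [[-0.987 -0.163 -0.001]
 [-0.163  0.987  0.   ]
 [ 0.001  0.001 -1.   ]]
```

```bash
python3 -m creep '[[[-0.05,0,0],0,100],[[-0.05,0,0],0,100],[[-0.05,0,0],0,100],[[-0.05,0,0],0,100]]'; python3 -c "
from h import *
s,R=tool();print(s['joint_pos'],R.round(3))"
```

```text
clock: 3.2
ee_pos: [0.6993, -0.0692, 0.2802]
tool_rot: [-0.081, 0.996, 0.007, -0.035]
wrist_force: [0.1, -0.7, 0.1]
width: 1.002
[-0.09953328  0.95888577  1.35160433  2.03561203  0.00203875 -0.26264239] [[-0.984 -0.162 -0.071]
 [-0.163  0.987  0.009]
 [ 0.069  0.021 -0.997]]
```

```bash
python3 -m creep '[[[0,0,0],0,100],[[0.03,0,0],0,100],[[0.03,0,0],0,100],[[0.03,0,0],0,100],[[0.03,0,0],0,100]]'; python3 -c "
from h import *
s,R=tool();print(s['joint_pos'],R.round(3))"
```

```text
clock: 3.7
ee_pos: [0.6215, -0.0847, 0.2921]
tool_rot: [-0.081, 0.996, 0.007, -0.033]
wrist_force: [1.0, -0.4, 0.9]
width: 1.002
[-1.35163740e-01  5.95917394e-01  6.83845095e-01  1.72719468e+00
 -5.80003557e-04 -2.98333016e-01] [[-0.984 -0.162 -0.068]
 [-0.163  0.987  0.009]
 [ 0.066  0.02  -0.998]]
```

Tilt gained at the reach limit persists in the commanded pose. At this limit it went 4° inward. I'll fit the kinematics to see which limit gives forward tilt.

```bash
cat > kin.py <<'E'
import numpy as np
D=np.array([[.21330,-.03495,1.32351,np.hypot(.15566,.47484),.23088],
[-.13945,-.33438,1.37571,np.hypot(.3013,.137),.2584],[.12669,-.07168,1.37347,np.hypot(.4302,.1609),.2579],
[.80462,.98892,1.75632,np.hypot(.7144,.1166),.2624],[.95889,1.35160,2.03561,np.hypot(.6993,.0692),.2802],
[.59592,.68385,1.72719,np.hypot(.6215,.0847),.2921]])
def rows(q2,q3,q4):
    f=q2-q3;p=f+q4
    return [1,0,np.sin(q2),np.cos(f),np.sin(f),np.cos(p)],[0,1,np.cos(q2),-np.sin(f),np.cos(f),-np.sin(p)]
A=[];b=[]
for d in D:
    a=rows(*d[:3]);A+=a;b+=list(d[3:])
P,_,rk,sv=np.linalg.lstsq(np.array(A),np.array(b),rcond=1e-4)
def fk(q): return np.array(rows(*q))@P
if __name__=="__main__":
    print("r0,h,L1,L2a,L2b,L3",P.round(4),sv.round(3)); print((np.array(A)@P-b).round(4))
    from scipy.optimize import fsolve
    for r in(.35,.45,.55,.6):
        for z in(.3,.4,.5,.6):
            q,i,e,m=fsolve(lambda q:list(fk(q)-[r,z])+[q[0]-q[1]+q[2]-np.pi/2],[.3,.3,1.5],full_output=1)
            print(r,z,q.round(2) if e==1 else None)
    for r in (.5,.6,.65):
        q,i,e,m=fsolve(lambda q:list(fk(q)-[r,.06])+[q[0]-q[1]+q[2]-np.pi/2+.55],[.6,.0,1.],full_output=1)
        print("tilt",r,q.round(2),e)
E
python3 kin.py
```

```text
r0,h,L1,L2a,L2b,L3 [1.000e-04 2.446e-01 4.859e-01 3.929e-01 6.620e-02 4.562e-01] [4.735 3.501 1.055 0.429 0.144 0.037]
[-0.  0. -0.  0.  0. -0.  0. -0. -0.  0.  0. -0.]
0.35 0.3 [-0.1  -0.19  1.47]
0.35 0.4 [-0.06  0.1   1.73]
0.35 0.5 [0.04 0.48 2.01]
0.35 0.6 [0.37 1.33 2.53]
0.45 0.3 [0.11 0.01 1.48]
0.45 0.4 [0.15 0.32 1.74]
0.45 0.5 [0.28 0.78 2.07]
0.45 0.6 None
0.55 0.3 [0.32 0.29 1.53]
0.55 0.4 [0.39 0.65 1.82]
0.55 0.5 None
0.55 0.6 None
0.6 0.3 [0.44 0.46 1.59]
0.6 0.4 [0.55 0.9  1.92]
0.6 0.5 None
0.6 0.6 None
tilt 0.5 [-0.04 -0.99  0.07] 1
tilt 0.6 [ 0.15 -0.78  0.09] 1
tilt 0.65 [ 0.24 -0.66  0.12] 1
```

The kinematic fit is good to under 1 mm. A 30° forward-tilted push pose is reachable, and the tilt can be had by rising past the wrist limit near r 0.4 m. The 4° lean is harmless for the grasp, so I'll go above the cartridge now.

```bash
python3 -m creep '[[[0.0254,-0.0208,0.03],0,80],[[0.0254,-0.0208,0.03],0,80],[[0.0254,-0.0208,0.03],0,80],[[0.0254,-0.0208,0.03],0,80],[[0.0254,-0.0208,0.03],0,80],[[0.0254,-0.0208,0.03],0,80],[[0,0,0],0,80]]'; python3 -c "
from h import *
s,R=tool();print(s['joint_pos'],R.round(3))
for n in C:
    m=eyes.capture(n)[:,:,::-1]
    x,y=(300,160) if n=='top' else (110,200)
    cv2.imwrite(f'pics/a_{n}.png',cv2.resize(m[y:y+120,x:x+150],None,fx=5,fy=5,interpolation=cv2.INTER_CUBIC))
"
```

```text
clock: 4.4
ee_pos: [0.4791, -0.2294, 0.1211]
tool_rot: [-0.08, 0.996, 0.008, -0.036]
wrist_force: [1.3, 1.2, 0.3]
width: 0.8
[-0.43380223  0.38597764 -0.08327965  1.17269045 -0.02150664 -0.59282274] [[-0.985 -0.158 -0.074]
 [-0.159  0.987  0.01 ]
 [ 0.071  0.022 -0.997]]
```

View pics/a_top.png

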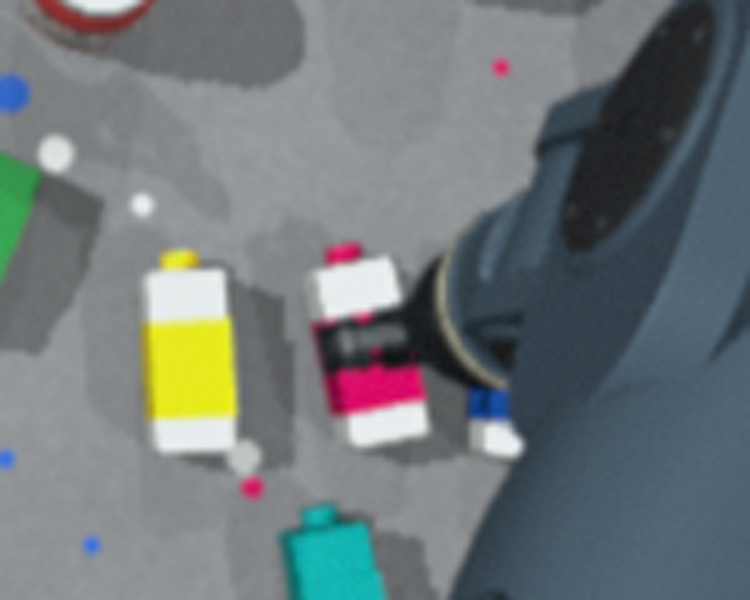

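View pics/a_scene.png

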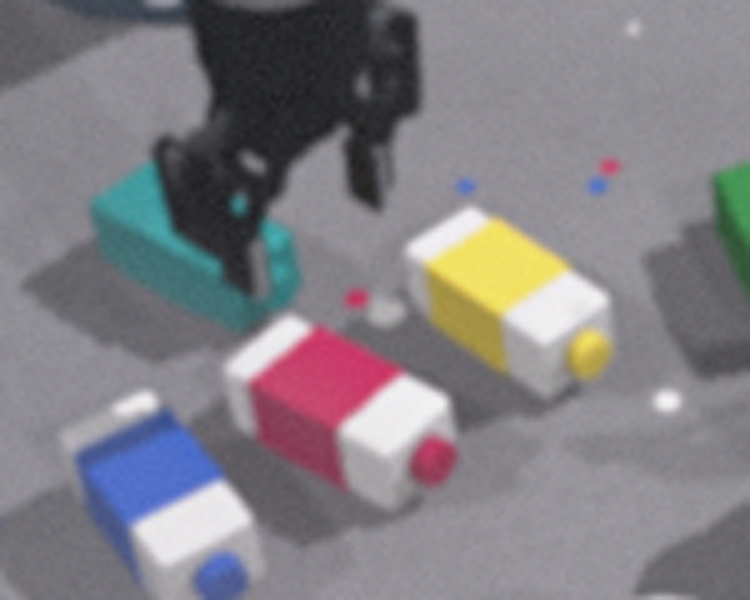

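The gripper stands over the magenta cartridge (band at about (373,232) in the top view). The fingers straddle it and are clear of its neighbours. Descending.

```bash
python3 -m creep '[[[-0.0015,-0.0008,0.0215],0,80],[[-0.0015,-0.0008,0.0215],0,80],[[-0.0015,-0.0008,0.0215],0,80],[[-0.0015,-0.0008,0.0215],0,80],[[-0.0015,-0.0008,0.0215],0,80],[[0,0,0],0,80]]' && python3 -m creep '[[[0,0,0],0,20],[[0,0,0],0,20],[[0,0,0],0,20],[[0,0,0],0,20],[[0,0,0],0,20],[[0,0,0],0,20],[[0,0,0],0,20]]'
```

```text
clock: 5.1
ee_pos: [0.4844, -0.2287, 0.0148]
tool_rot: [-0.082, 0.996, 0.008, -0.035]
wrist_force: [-1.1, 0.2, 0.1]
width: 0.801
clock: 5.8
ee_pos: [0.4859, -0.2298, 0.0179]
tool_rot: [-0.082, 0.996, 0.007, -0.032]
wrist_force: [-0.7, 2.3, 7.4]
width: 0.551
```

```bash
python3 -m creep '[[[0,0,-0.01],0,20],[[0,0,-0.03],0,20],[[0,0,-0.04],0,20],[[0,0,-0.04],0,20],[[0,0,-0.03],0,20],[[0,0,0],0,20]]';  python3 -c "
from h import *
s,R=tool();print(s['joint_pos'],R.round(3))
for n in C:
    m=eyes.capture(n)[:,:,::-1]
    x,y=(300,160) if n=='top' else (110,180)
    cv2.imwrite(f'pics/b_{n}.png',cv2.resize(m[y:y+120,x:x+150],None,fx=5,fy=5,interpolation=cv2.INTER_CUBIC))
"
```

```text
clock: 6.4
ee_pos: [0.497, -0.2317, 0.171]
tool_rot: [-0.081, 0.996, 0.005, -0.031]
wrist_force: [0.5, -0.6, -1.6]
width: 0.545
[-0.4245974   0.38456567  0.04466755  1.28949474 -0.02028796 -0.58724947] [[-0.985 -0.162 -0.062]
 [-0.163  0.987  0.006]
 [ 0.06   0.016 -0.998]]
```

View pics/b_scene.png

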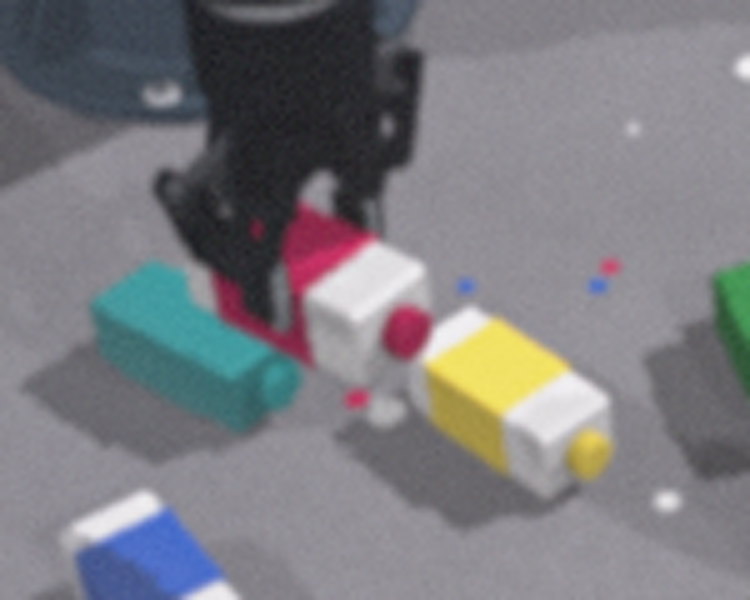

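View pics/b_top.png

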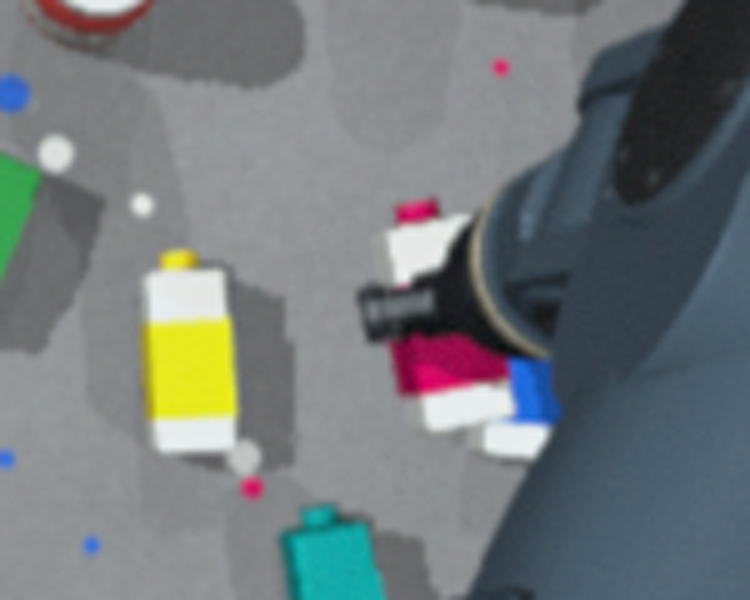

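The cartridge is held level and the rest is untouched. Carrying it over the ledge.

```bash
python3 -m creep '[[[-0.0114,0.0362,0],0,20],[[-0.0114,0.0362,0],0,20],[[-0.0114,0.0362,0],0,20],[[-0.0114,0.0362,0],0,20],[[-0.0114,0.0362,0],0,20],[[-0.0114,0.0362,0],0,20],[[-0.0114,0.0362,0],0,20],[[-0.0114,0.0362,0],0,20],[[-0.0114,0.0362,0],0,20],[[-0.0114,0.0362,0],0,20],[[-0.0114,0.0362,0],2.3,20],[[0,0,0],0,20]]';  python3 -c "
from h import *
s,R=tool();print(s['joint_pos'],R.round(3))
for n in C:
    m=eyes.capture(n)[:,:,::-1]
    x,y=(170,105) if n=='top' else (240,140)
    cv2.imwrite(f'pics/d_{n}.png',cv2.resize(m[y:y+140,x:x+180],None,fx=4,fy=4,interpolation=cv2.INTER_CUBIC))
"
```

```text
clock: 7.7
ee_pos: [0.553, 0.1862, 0.1637]
tool_rot: [-0.063, 0.997, 0.007, -0.035]
wrist_force: [0.1, -0.9, -1.8]
width: 0.552
[0.30854859 0.4671293  0.15004294 1.31852588 0.03003366 0.18223551] [[-0.99  -0.124 -0.071]
 [-0.125  0.992  0.009]
 [ 0.069  0.018 -0.997]]
```

View pics/d_scene.png

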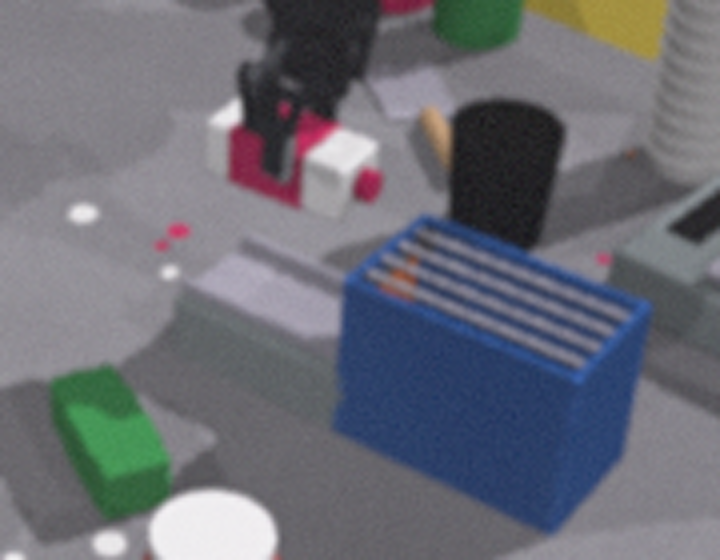

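View pics/d_top.png

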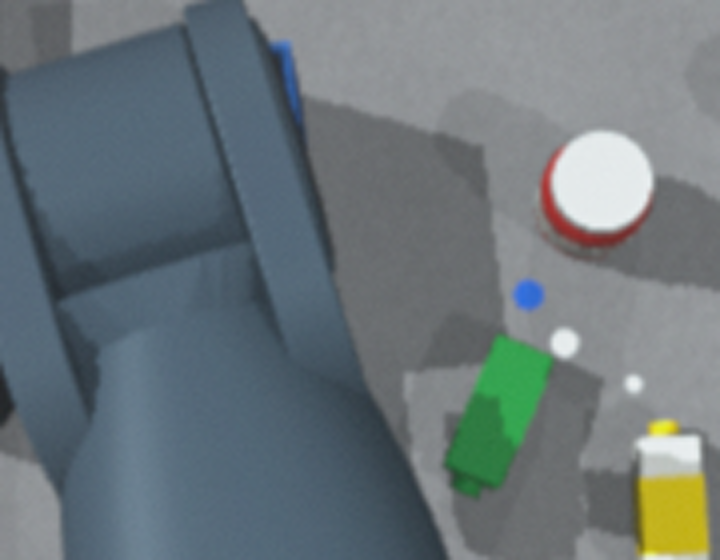

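```bash
python3 - <<'E'
from h import *
m=cv2.imread("pics/top0.png").astype(float)
pb=[.631,.190,.121]
from scipy.ndimage import map_coordinates
ys=np.arange(-.07,.071,.003)
g=m.mean(2);acc=[]
for bx in(-.12,-.10,-.08,-.06):
    uv=proj("top",T(pb,[[bx,y,.055] for y in ys]))
    acc.append(map_coordinates(g,[uv[:,1],uv[:,0]],order=1))
a=np.array(acc)
for y,r in zip(ys,a.T): print(round(1000*y),r.round(0))
s=cv2.imread("pics/scene0.png").astype(float).mean(2);print('scene z=.05/.06')
ys=np.arange(-.05,.056,.003)
for y in ys:
    uv=proj("scene",T(pb,[[bx,y,.05] for bx in(-.12,-.10,-.08,-.06)]))
    print(round(1000*y),map_coordinates(s,[uv[:,1],uv[:,0]],order=1).round(0))
E
```

```text
-70 [102. 101.  99. 101.]
-67 [103. 100. 100. 100.]
-64 [101.  99. 101. 101.]
-61 [ 99.  99.  99. 101.]
-58 [100.  99. 100. 101.]
-55 [ 99. 100. 100. 102.]
-52 [95. 97. 97. 98.]
-49 [89. 92. 95. 94.]
-46 [ 96.  96. 100. 105.]
-43 [104. 105. 105. 107.]
-40 [111. 112. 109. 107.]
-37 [130. 132. 129. 122.]
-34 [153. 154. 155. 149.]
-31 [158. 158. 155. 152.]
-28 [158. 152. 148. 146.]
-25 [162. 154. 152. 149.]
-22 [165. 160. 157. 155.]
-19 [166. 162. 160. 159.]
-16 [166. 162. 160. 158.]
-13 [167. 163. 160. 159.]
-10 [167. 163. 159. 159.]
-7 [167. 162. 159. 158.]
-4 [166. 162. 158. 159.]
-1 [165. 162. 158. 157.]
2 [165. 161. 157. 155.]
5 [164. 161. 157. 156.]
8 [164. 162. 158. 156.]
11 [167. 164. 159. 157.]
14 [168. 164. 160. 156.]
17 [168. 164. 160. 156.]
20 [167. 162. 157. 155.]
23 [159. 151. 144. 147.]
26 [138. 132. 123. 122.]
29 [125. 121. 116. 113.]
32 [125. 121. 116. 111.]
35 [134. 131. 128. 121.]
38 [153. 148. 147. 148.]
41 [151. 149. 146. 145.]
44 [136. 135. 130. 125.]
47 [134. 128. 124. 123.]
50 [139. 127. 123. 125.]
53 [127. 122. 117. 118.]
56 [118. 119. 117. 119.]
59 [117. 120. 1
[... 336 characters left out ...]
6 [148. 146. 145. 139.]
-23 [162. 160. 157. 151.]
-20 [169. 169. 163. 161.]
-17 [175. 172. 167. 164.]
-14 [176. 173. 168. 165.]
-11 [175. 171. 169. 165.]
-8 [174. 169. 167. 165.]
-5 [175. 169. 167. 164.]
-2 [173. 167. 165. 163.]
1 [173. 169. 165. 162.]
4 [171. 168. 165. 163.]
7 [171. 168. 164. 163.]
10 [175. 170. 164. 166.]
13 [175. 171. 165. 166.]
16 [173. 172. 166. 163.]
19 [174. 167. 161. 160.]
22 [167. 156. 152. 151.]
25 [153. 142. 136. 136.]
28 [140. 129. 122. 123.]
31 [129. 121. 115. 113.]
34 [120. 116. 111. 110.]
37 [117. 111. 112. 111.]
40 [117. 116. 117. 114.]
43 [128. 123. 123. 118.]
46 [141. 138. 130. 126.]
49 [150. 152. 133. 128.]
52 [156. 156. 132. 120.]
55 [156. 155. 123. 113.]
```

Profiles in both views put the ledge centre about 3 mm further left than the box fit, so I'm correcting for that. Now lowering to about 2 mm above the ledge.

```bash
python3 -m creep '[[[-0.0016,-0.0007,0.016],0,20],[[-0.0016,-0.0007,0.016],0,20],[[-0.0016,-0.0007,0.016],0,20],[[-0.0016,-0.0007,0.016],0,20],[[-0.0016,-0.0007,0.016],0,20],[[-0.0016,-0.0007,0.013],0,20],[[0,0,0],0,20]]';  python3 -c "
from h import *
s,R=tool();print(s['joint_pos'],R.round(3))
for n in ['scene']:
    m=eyes.capture(n)[:,:,::-1]
    x,y=(240,140)
    cv2.imwrite(f'pics/e_{n}.png',cv2.resize(m[y:y+140,x:x+180],None,fx=4,fy=4,interpolation=cv2.INTER_CUBIC))
"
```

```text
clock: 8.5
ee_pos: [0.5562, 0.179, 0.0698]
tool_rot: [-0.061, 0.997, 0.006, -0.036]
wrist_force: [-0.6, -0.2, -0.9]
width: 0.552
[ 0.2960168   0.52045834 -0.00862553  1.10819773  0.02851457  0.17298138] [[-0.99  -0.121 -0.072]
 [-0.122  0.992  0.008]
 [ 0.07   0.017 -0.997]]
```

View pics/e_scene.png

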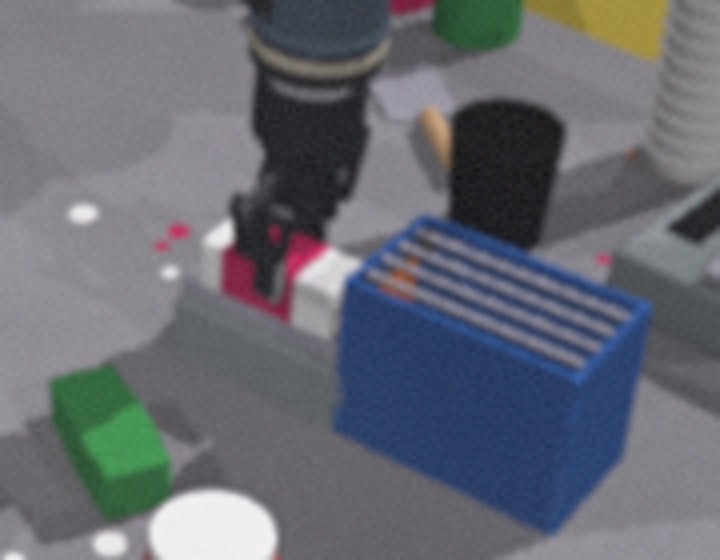

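Between the rails but about 4 mm to the right, so I'll nudge left and then release.

```bash
python3 -m creep '[[[0,0.004,0.001],0,20],[[0,0,0.001],0,20],[[0,0,0],0,20]]' && python3 -m creep '[[[0,0,0],0,80],[[0,0,0],0,80],[[0,0,0],0,80],[[0,0,0],0,80],[[0,0,-0.02],0,80],[[0,0,-0.03],0,80],[[0,0,-0.04],0,80],[[0,0,-0.04],0,80],[[0,0,-0.04],0,60]]'
```

```text
clock: 8.85
ee_pos: [0.557, 0.1846, 0.0702]
tool_rot: [-0.062, 0.998, 0.007, -0.034]
wrist_force: [-0.6, -0.6, -1.4]
width: 0.547
clock: 9.75
ee_pos: [0.5682, 0.1827, 0.2411]
tool_rot: [-0.061, 0.998, 0.007, -0.034]
wrist_force: [1.0, 0.9, -0.3]
width: 0.645
```

```bash
python3 -m creep '[[[0.0234,-0.004,-0.0235],0,20],[[0.0234,-0.004,-0.0235],0,0],[[0.0234,-0.004,-0.0235],0,0],[[0.0234,-0.004,-0.0235],0,0],[[0.0234,-0.004,-0.0235],0,0],[[0.0234,-0.004,-0.0235],0,0],[[0.0234,-0.004,-0.0235],0,0],[[0.0234,-0.004,-0.0235],0,0]]';  python3 -c "
from h import *
s,R=tool();print(s['joint_pos'],R.round(3))
for n in C:
    m=eyes.capture(n)[:,:,::-1]
    cv2.imwrite(f'pics/f_{n}_raw.png',m)
    x,y=(170,105) if n=='top' else (240,140)
    cv2.imwrite(f'pics/f_{n}.png',cv2.resize(m[y:y+140,x:x+180],None,fx=4,fy=4,interpolation=cv2.INTER_CUBIC))
"
```

```text
clock: 10.55
ee_pos: [0.3989, 0.126, 0.44]
tool_rot: [-0.061, 0.998, 0.007, -0.034]
wrist_force: [0.6, 1.5, -0.2]
width: 0.001
[0.28488913 0.18175579 0.46297312 1.91528592 0.02788506 0.16098085] [[-0.99  -0.122 -0.068]
 [-0.123  0.992  0.009]
 [ 0.067  0.017 -0.998]]
```

View pics/f_scene.png

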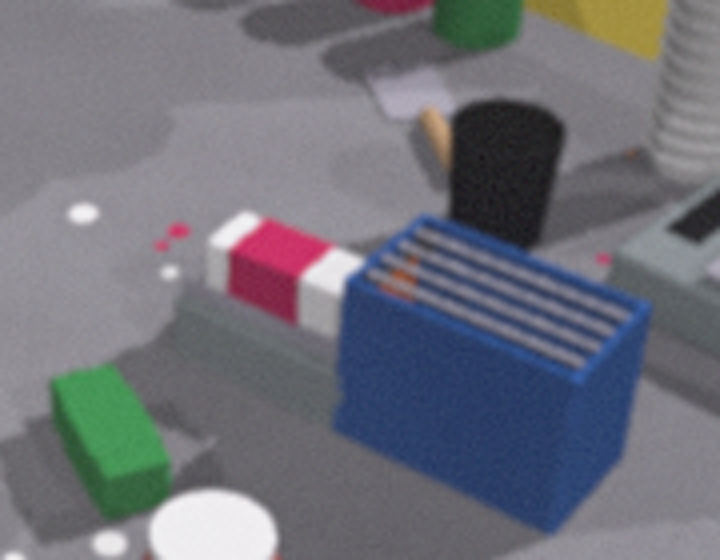

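View pics/f_top.png

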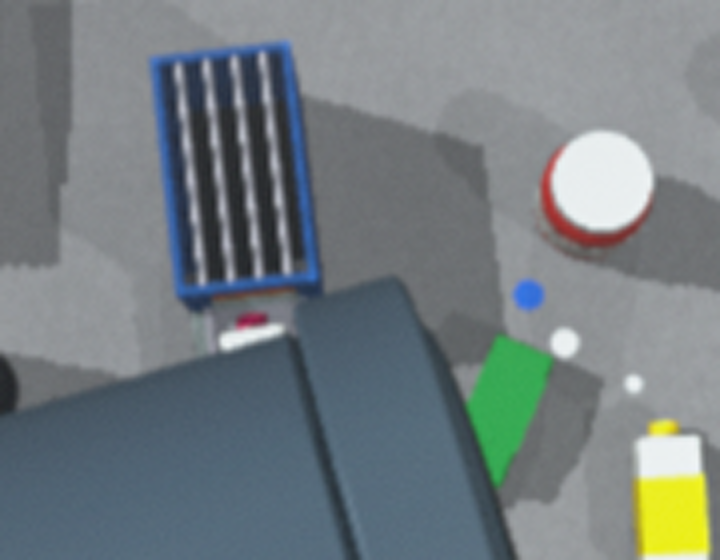

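The cartridge sits on the ledge between the rails (spout at (232,185) in the top view), with its nose short of the flap. Now I'll rise against the wrist limit to gain forward tilt.

```bash
python3 -m creep '[[[0,0,-0.03],0,0],[[0,0,-0.03],0,0],[[0,0,-0.03],0,0],[[0,0,-0.03],0,0]]';  python3 -c "
from h import *
s,R=tool();print(s['joint_pos'],R.round(3))"
```

```text
clock: 11.05
ee_pos: [0.3952, 0.1227, 0.4993]
tool_rot: [-0.061, 0.998, 0.013, -0.005]
wrist_force: [-0.0, -0.5, 0.1]
width: -0.005
[0.27973141 0.19271605 0.65296542 2.03539716 0.02806247 0.15753663] [[-0.992 -0.122 -0.012]
 [-0.122  0.992  0.026]
 [ 0.009  0.027 -1.   ]]
```

```bash
python3 -m creep '[[[0,0,-0.05],0,0],[[0,0,-0.05],0,0],[[0,0,-0.05],0,0],[[0,0,-0.05],0,0],[[0,0,-0.05],0,0],[[0,0,-0.05],0,0]]';  python3 -c "
from h import *
s,R=tool();print(s['joint_pos'],R.round(3))"
```

```text
clock: 11.65
ee_pos: [0.3547, 0.1078, 0.5833]
tool_rot: [-0.059, 0.992, 0.037, 0.102]
wrist_force: [-0.5, -0.9, -0.3]
width: -0.003
[0.26974147 0.02001374 0.69985148 2.03602922 0.02976465 0.15390327] [[-0.972 -0.125  0.197]
 [-0.11   0.99   0.085]
 [-0.206  0.061 -0.977]]
```

```bash
python3 -m creep '[[[0,-0.04,0],0,0],[[0,-0.04,0],0,0],[[0,-0.04,0],0,0],[[0,-0.01,-0.05],0,0],[[0,0,-0.05],0,0],[[0,0,-0.05],0,0],[[0,0,-0.05],0,0],[[0,0,-0.05],0,0]]';  python3 -c "
from h import *
s,R=tool();print(s['joint_pos'],R.round(3));a=.121;print((np.array([[np.cos(a),np.sin(a),0],[-np.sin(a),np.cos(a),0],[0,0,1]])@R).round(3))"
```

```text
clock: 12.45
ee_pos: [0.3215, -0.0173, 0.6373]
tool_rot: [-0.054, 0.98, 0.017, 0.189]
wrist_force: [-0.2, -0.0, 1.0]
width: 0.003
[-0.16646655 -0.11951286  0.71031702  2.03610198  0.11500556 -0.25543649] [[-0.923 -0.113  0.368]
 [-0.099  0.994  0.054]
 [-0.372  0.014 -0.928]]
[[-0.928  0.008  0.372]
 [ 0.013  1.     0.01 ]
 [-0.372  0.014 -0.928]]
```

Tilt is 22° forward with almost no sideways lean. A little more, to about 30°.

```bash
python3 -m creep '[[[0,0.03,0],0,0],[[0,0.025,0],0,0],[[0,0,-0.05],0,0],[[0,0,-0.05],0,0],[[0,0,-0.05],0,0],[[0,0,-0.05],0,0],[[0,0,0],0,0]]';  python3 -c "
from h import *
s,R=tool();print(s['joint_pos'],R.round(3));a=.121;print((np.array([[np.cos(a),np.sin(a),0],[-np.sin(a),np.cos(a),0],[0,0,1]])@R).round(3))"
```

```text
clock: 13.15
ee_pos: [0.2618, 0.0308, 0.6852]
tool_rot: [-0.052, 0.964, 0.02, 0.26]
wrist_force: [-0.3, -0.3, -0.1]
width: -0.0
[ 0.09653613 -0.2590519   0.73402772  2.03667934  0.01715114 -0.00716437] [[-0.859 -0.111  0.499]
 [-0.09   0.994  0.066]
 [-0.503  0.011 -0.864]]
[[-0.864  0.01   0.503]
 [ 0.014  1.     0.005]
 [-0.503  0.011 -0.864]]
```

Tilt is now 30°. Moving down to a point behind the cartridge's tail.

```bash
python3 -m creep '[[[0.0052,0.0081,0.0405],0,0],[[0.0052,0.0081,0.0405],0,0],[[0.0052,0.0081,0.0405],0,0],[[0.0052,0.0081,0.0405],0,0],[[0.0052,0.0081,0.0405],0,0],[[0.0052,0.0081,0.0405],0,0],[[0.0052,0.0081,0.0405],0,0],[[0.0052,0.0081,0.0405],0,0],[[0.0052,0.0081,0.0405],0,0],[[0.0052,0.0081,0.0405],0,0],[[0.0052,0.0081,0.0405],0,0],[[0.0,0.0,0.0],0,0]]'; cat > where.py <<'E'
from h import *
s,R=tool();a=.121;Q=np.array([[np.cos(a),np.sin(a),0],[-np.sin(a),np.cos(a),0],[0,0,1]])
print(s['joint_pos'].round(3));print("tool in box",(Q@R).round(3).tolist());print("tcp box mm",(1000*Q@(s['ee_pos']-[.6307,.1927,0])).round(1), "F box",(Q@s["wrist_force"]).round(1))
E
python3 where.py
```

```text
clock: 14.35
ee_pos: [0.4185, 0.1391, 0.2762]
tool_rot: [-0.053, 0.966, 0.019, 0.252]
wrist_force: [-1.2, 0.3, 0.6]
width: -0.005
[ 0.423 -0.364 -0.589  0.854 -0.142  0.278]
tool in box [[-0.872, 0.01, 0.489], [0.013, 1.0, 0.003], [-0.489, 0.009, -0.872]]
tcp box mm [-217.1  -27.6  276.2] F box [-1.1  0.5  0.6]
```

```bash
python3 -m creep '[[[0.0082,0.0055,0.0358],0,0],[[0.0082,0.0055,0.0358],0,0],[[0.0082,0.0055,0.0358],0,0],[[0.0082,0.0055,0.0358],0,0],[[0.0082,0.0055,0.0358],0,0],[[0.0,0.0,0.0],0,0]]'; python3 where.py
```

```text
clock: 14.95
ee_pos: [0.4683, 0.174, 0.103]
tool_rot: [-0.052, 0.966, 0.019, 0.253]
wrist_force: [-0.4, -0.4, 0.7]
width: 0.003
[ 0.456 -0.089 -0.86   0.31  -0.159  0.308]
tool in box [[-0.871, 0.01, 0.491], [0.014, 1.0, 0.003], [-0.491, 0.01, -0.871]]
tcp box mm [-163.4    1.   103. ] F box [-0.4 -0.3  0.7]
```

```bash
python3 -m creep '[[[0.011,0,0.018],0,0],[[0.011,0,0.018],0,0],[[0,0,0],0,0]]'; python3 where.py;  python3 -c "
from h import *
m=eyes.capture('scene')[:,:,::-1]
x,y=240,120
cv2.imwrite(f'pics/g_scene.png',cv2.resize(m[y:y+140,x:x+180],None,fx=4,fy=4,interpolation=cv2.INTER_CUBIC))
"
```

```text
clock: 15.25
ee_pos: [0.4675, 0.1743, 0.0637]
tool_rot: [-0.052, 0.966, 0.019, 0.254]
wrist_force: [-0.2, -0.3, 0.3]
width: -0.004
[ 0.458 -0.025 -0.93   0.173 -0.16   0.31 ]
tool in box [[-0.87, 0.011, 0.493], [0.015, 1.0, 0.004], [-0.493, 0.011, -0.87]]
tcp box mm [-164.2    1.4   63.7] F box [-0.3 -0.3  0.3]
```

View pics/g_scene.png

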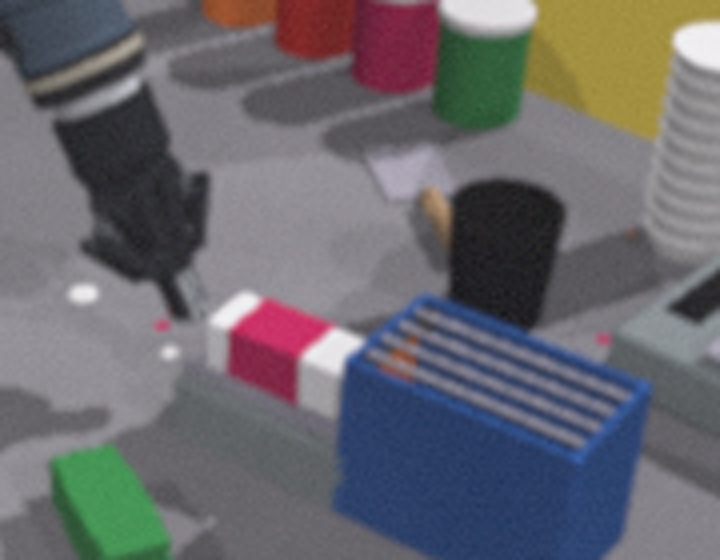

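The fingers, at the end of the tilted gripper at about (287,197), are lined up behind the tail. Starting the push.

```bash
python3 -m creep '[[[-0.0115,0,0.01],0,0],[[-0.013,0,0.0074],0,0],[[-0.013,0,0.0074],0,0],[[-0.013,0,0.0074],0,0],[[-0.013,0,0.0074],0,0],[[-0.013,0,0.0074],0,0]]'; python3 where.py;  python3 -c "
from h import *
m=eyes.capture('scene')[:,:,::-1]
x,y=240,120
cv2.imwrite(f'pics/h_scene.png',cv2.resize(m[y:y+140,x:x+180],None,fx=4,fy=4,interpolation=cv2.INTER_CUBIC))
"
```

```text
clock: 15.9
ee_pos: [0.558, 0.1845, 0.0614]
tool_rot: [-0.052, 0.965, 0.02, 0.255]
wrist_force: [-15.4, -0.7, 10.3]
width: 0.0
[ 0.387  0.147 -0.751  0.17  -0.126  0.247]
tool in box [[-0.869, 0.011, 0.494], [0.015, 1.0, 0.005], [-0.494, 0.012, -0.869]]
tcp box mm [-73.2   0.7  61.4] F box [-15.3   1.1  10.3]
```

View pics/h_scene.png

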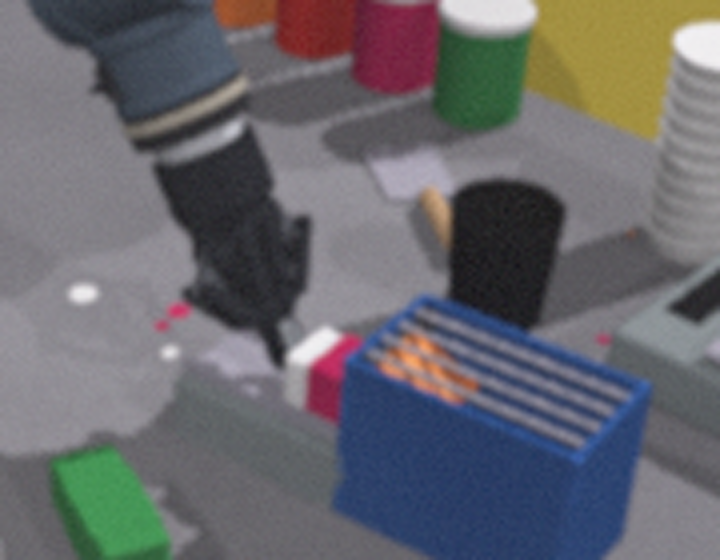

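The flap is opening and the cartridge is halfway in. Continuing.

```bash
python3 -m creep '[[[-0.0104,0,0.0059],0,0],[[-0.0104,0,0.0059],0,0],[[-0.0104,0,0.0059],0,0],[[-0.0104,0,0.0059],0,0]]'; python3 where.py; python3 -m creep '[[[-0.0104,0,0.0059],0,0]]'; python3 where.py; python3 -c "
from h import *
m=eyes.capture('scene')[:,:,::-1]
x,y=240,120
cv2.imwrite(f'pics/i_scene.png',cv2.resize(m[y:y+140,x:x+180],None,fx=4,fy=4,interpolation=cv2.INTER_CUBIC))
"
```

```text
clock: 16.35
ee_pos: [0.6065, 0.1899, 0.0623]
tool_rot: [-0.052, 0.965, 0.02, 0.256]
wrist_force: [-5.7, -1.2, 6.8]
width: 0.0
[ 0.359  0.23  -0.643  0.191 -0.113  0.223]
tool in box [[-0.868, 0.011, 0.496], [0.016, 1.0, 0.005], [-0.496, 0.012, -0.868]]
tcp box mm [-24.4   0.2  62.3] F box [-5.8 -0.5  6.8]
clock: 16.45
ee_pos: [0.6184, 0.1912, 0.0623]
tool_rot: [-0.052, 0.965, 0.02, 0.256]
wrist_force: [-3.7, 0.2, 0.1]
width: -0.005
[ 0.353  0.25  -0.615  0.198 -0.11   0.218]
tool in box [[-0.868, 0.011, 0.496], [0.016, 1.0, 0.005], [-0.496, 0.012, -0.868]]
tcp box mm [-12.3   0.   62.3] F box [-3.6  0.6  0.1]
```

View pics/i_scene.png

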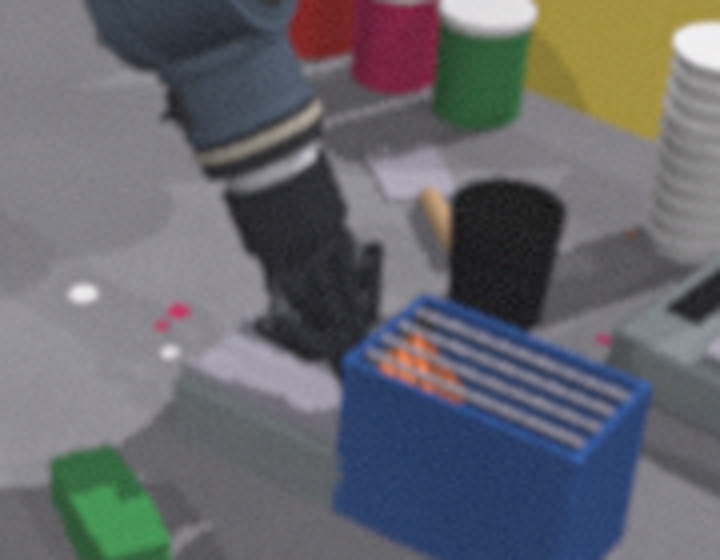

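```bash
python3 -m creep '[[[-0.0075,0,0.0042],0,0],[[-0.0075,0,0.0042],0,0]]'; python3 where.py; python3 -c "
from h import *
m=eyes.capture('scene')[:,:,::-1]
x,y=240,120
cv2.imwrite(f'pics/j_scene.png',cv2.resize(m[y:y+140,x:x+180],None,fx=4,fy=4,interpolation=cv2.INTER_CUBIC))
"
```

```text
clock: 16.7
ee_pos: [0.6337, 0.1927, 0.0606]
tool_rot: [-0.052, 0.966, 0.019, 0.254]
wrist_force: [-4.9, -0.6, -1.6]
width: -0.001
[ 0.346  0.279 -0.577  0.209 -0.106  0.211]
tool in box [[-0.87, 0.011, 0.493], [0.015, 1.0, 0.004], [-0.493, 0.011, -0.87]]
tcp box mm [ 2.9 -0.4 60.6] F box [-4.9  0.  -1.6]
```

View pics/j_scene.png

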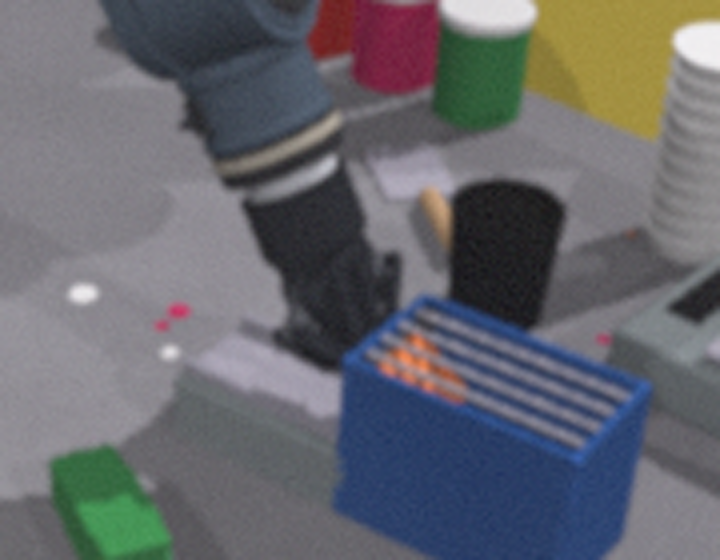

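```bash
python3 -m creep '[[[-0.0035,0,0.004],0,0],[[0,0,0],0,0]]'; python3 where.py; python3 -c "
from h import *
for n in C:
    m=eyes.capture(n)[:,:,::-1]
    x,y=(300,180) if n=='scene' else (190,100)
    cv2.imwrite(f'pics/k_{n}.png',cv2.resize(m[y:y+90,x:x+110],None,fx=6,fy=6,interpolation=cv2.INTER_CUBIC))
"
```

```text
clock: 16.95
ee_pos: [0.6391, 0.1935, 0.059]
tool_rot: [-0.052, 0.965, 0.019, 0.255]
wrist_force: [-3.0, 0.1, 0.7]
width: -0.001
[ 0.344  0.29  -0.567  0.206 -0.105  0.21 ]
tool in box [[-0.869, 0.011, 0.495], [0.015, 1.0, 0.004], [-0.495, 0.011, -0.869]]
tcp box mm [ 8.4 -0.3 59. ] F box [-3.   0.4  0.7]
```

View pics/k_scene.png

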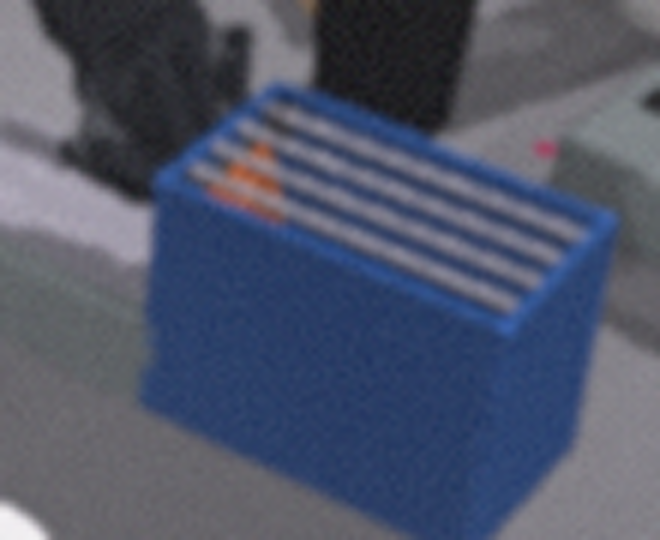

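View pics/k_top.png

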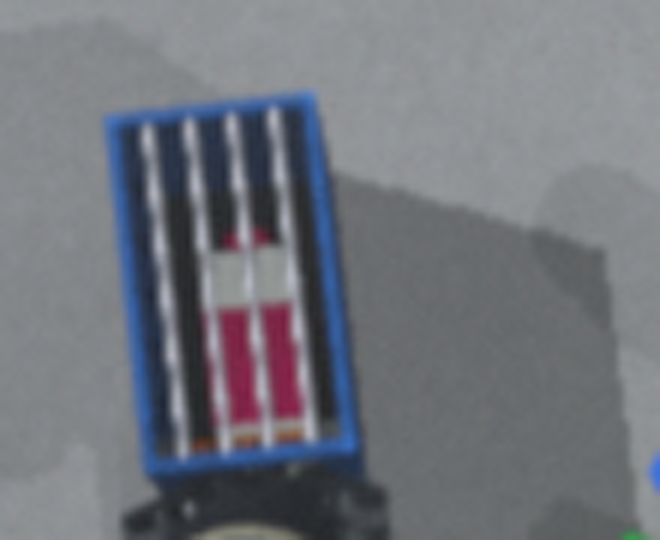

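In the top view the cartridge lies inside the box (spout at (231,140)) and the flap has swung back against the fingers. I'll withdraw and look.

```bash
python3 -m creep '[[[0.0087,0,-0.0055],0,0],[[0.0174,0,-0.0105],0,0],[[0.0174,0,-0.0105],0,0],[[0.0261,0,-0.016],0,0],[[0.0261,0,-0.016],0,0],[[0.0261,0,-0.03],0,0],[[0.02,0,-0.04],0,0],[[0.02,0,-0.04],0,0],[[0.02,0,-0.04],0,0]]'; python3 where.py; python3 -c "
from h import *
for n in C:
    m=eyes.capture(n)[:,:,::-1];cv2.imwrite(f'pics/l_{n}_raw.png',m)
    x,y=(300,180) if n=='scene' else (190,100)
    cv2.imwrite(f'pics/l_{n}.png',cv2.resize(m[y:y+90,x:x+110],None,fx=6,fy=6,interpolation=cv2.INTER_CUBIC))
"
```

```text
clock: 17.95
ee_pos: [0.3775, 0.163, 0.1511]
tool_rot: [-0.051, 0.965, 0.02, 0.256]
wrist_force: [0.3, 0.9, 0.3]
width: 0.004
[ 0.571 -0.356 -0.908  0.542 -0.213  0.412]
tool in box [[-0.869, 0.012, 0.495], [0.016, 1.0, 0.004], [-0.495, 0.012, -0.869]]
tcp box mm [-254.9    1.1  151.1] F box [0.4 0.8 0.3]
```

View pics/l_scene.png

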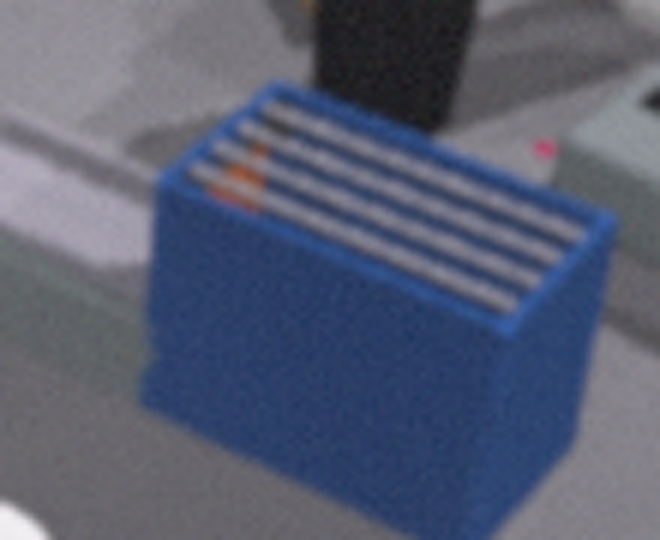

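View pics/l_top.png

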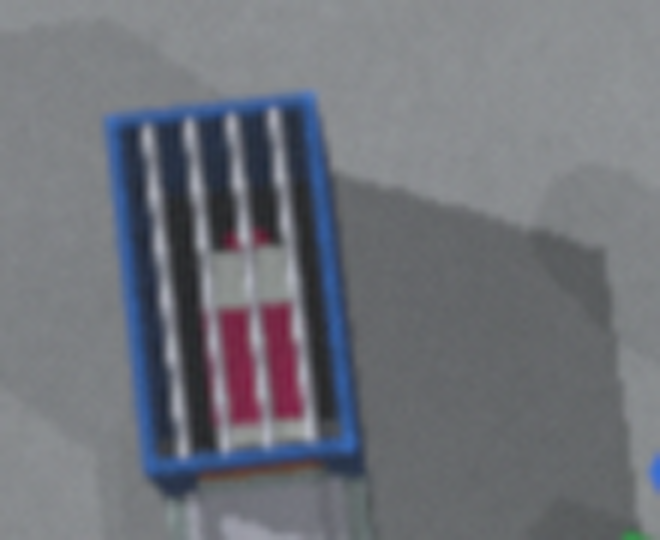

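```bash
python3 - <<'E'
from h import *
a=.121;Q=np.array([[np.cos(a),np.sin(a),0],[-np.sin(a),np.cos(a),0],[0,0,1]])
for nm,uv in dict(spout=(245,232),nose=(245,250),bandf=(252,307),bandb=(262,422)).items():
    w=pix2w("top",(190+uv[0]/6,100+uv[1]/6),.048);print(nm,(1000*Q@(w-[.6307,.1927,0])).round(1))
m=cv2.resize(cv2.imread("pics/l_top_raw.png")[100:190,190:300],None,fx=6,fy=6,interpolation=cv2.INTER_CUBIC)
def drawb(pts,col): cv2.polylines(m,[cv2.convexHull((((proj("top",pts)-[190,100])+.5)*6).astype(np.int32))],True,col,1)
c=T([.6307,.1927,.121],[[.064,0,0]])[0]
for q in cart([c[0],c[1],.121],.006): drawb(q,(0,255,0))
cv2.imwrite("pics/m_top.png",m)
f0=cv2.imread("pics/scene0.png").astype(int);f1=cv2.imread("pics/l_scene_raw.png").astype(int)
for n,x0,y0,x1,y1 in(("roof/flap scene",325,195,400,240),):
    for f in(f0,f1):
        r=f[y0:y1,x0:x1];o=(r[...,2]>r[...,0]+40)&(r[...,2]>120);print(n,o.sum(),np.argwhere(o).mean(0).round(1))
E
```

```text
spout [127.3  -6.6  48. ]
nose [118.1  -5.5  48. ]
bandf [88.7 -5.7 48. ]
bandb [30.  -3.8 48. ]
roof/flap scene 17 [12.9 26.8]
roof/flap scene 17 [13.2 26.6]
```

View pics/m_top.png

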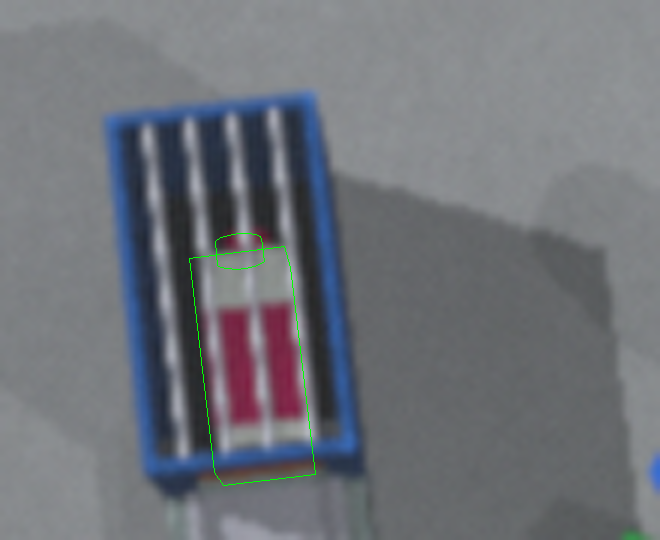

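View pics/l_top_raw.png

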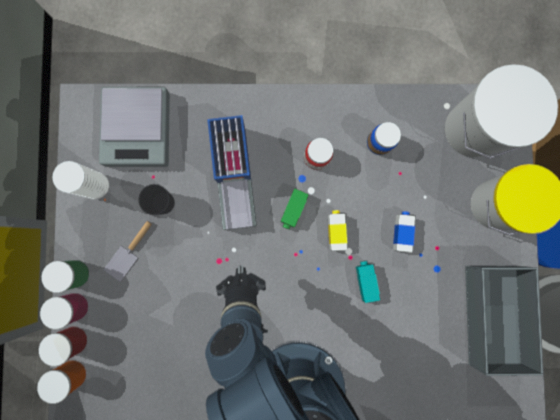

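View pics/l_scene_raw.png

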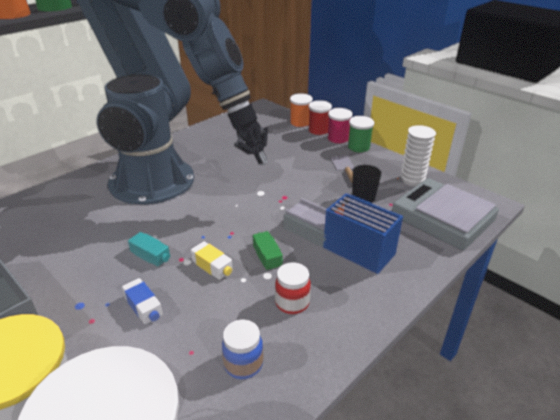

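The pictures agree:
- **Flap:** its orange pixels match the start picture (17 px, same centroid), so it is shut.
- **Cartridge:** the nose is at x≈118 mm, which puts the tail at about 8 mm, past the sill. The band shows no foreshortening, so it lies flat.
- **Other objects:** all are where they were.

Handing in.

```bash
python3 -c "
from workcell import ctrl,get_state
print(get_state()['wrist_force'].round(1),get_state()['clock']);print(ctrl.hand_in())"
```

```text
[-0.2  0.5 -0.9] 18.05
the job is handed in; nothing more can be done
None
```

The empty magenta cartridge is inside the returns box and the flap is shut behind it. I handed the job in at 18 s of the 58 s allowed.

**How it was done:** I set the cartridge on the ledge, spout first. The moves have no tilt command, so I drove the arm past its wrist limit in free air until the gripper leaned 30° forward. With the fingers shut and tilted, I pushed the cartridge from behind under the lintel until its tail was past the sill, then backed the gripper away.

**Last checks:**
- **Cartridge:** the top view shows its nose at about 118 mm and its tail at about 8 mm in the box's frame, past the sill at 2 mm. The band shows no foreshortening, so it lies flat on the floor.
- **Flap:** its orange pixels match the starting picture in number and position.
- **Other objects:** nothing looks moved in either view. I compared by eye and did not measure.
- **Arm:** the gripper is clear of everything. The highest wrist force I read was about 18 N, during the push.

**Small disagreements:**
- The two cameras placed the box several millimetres apart, so I centred the ledge from its rail edges.
- The band measured about 59 mm in the box against about 54 mm at the start, a difference of one to two pixels.
- Joint 3 read 1.3516 rad at its stop, where the stated range ends at 1.35. I took this as rounding, but could not check it.

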